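Hold the 40 mm welding filter plate in the shade tester, label end up

ROBOT

A 6-joint arm with a two-finger parallel gripper is mounted at the origin on a cart in front of the work surface, level with it; the furniture and walls round the work are solid. World frame = base frame: x ahead of the robot, y to its left, z up, the work surface at z = 0. Lengths are in mm, angles in degrees, forces in N, time in s.
With the tool pointing down it reaches from about 375 to 900 mm from the base axis. Payload 3.1 kg.
Tool frame: the origin (TCP) lies between the finger pads, 19 mm behind the fingertips; this is the grasp point; z points along the fingers, y is the line along which they close (so a half turn about z gives the same grasp; the last joint's range is limited). The gripper opens to 87 mm and grips with 3 to 60 N. Pads are 19 mm wide; open, the fingers measure 117 mm over their backs; the gripper's body (75 mm by 190 mm) begins 51 mm behind the grasp point.
Start: joints at [55.835, 30.224, 82.088, -0, 67.689, -10.227], TCP at [253.552, 571.234, 241.248] pointing down, gripper open.
Joint ranges: [-176.69, 176.69], [-43.24, 126.21], [12.49, 139.97], [-82, 262], [0, 151.66], [-163.58, 163.58]. Speed limits (degrees/s): [159.86, 159.86, 180, 180, 180, 180].

INTERFACE

Orientations are given as [roll, pitch, yaw] about the fixed x, y, z axes, in that order (R = Rz(yaw) Ry(pitch) Rx(roll)).
In Python, from workcell import ctrl gives the robot as it stands.
- The arm moves only by the tool step_arm, never from a script. Its argument "plan" is a list of rows, each an object of numbers: "rx", "ry", "rz": the turn, a rotation vector about the tool's x, y, z in rad; "x", "y", "z": the shift along the tool's x, y, z in m; "gripper": the opening, from -1 (shut) to 1 (fully open). A call has 1 to 10 rows; each row is the pose to reach, as a shift and turn from the pose commanded when the call began, along the tool's axes at that moment; what a row does not reach only later rows make up. A row lasts 1/12 s, in which the tool goes at most 41.7 mm and 7.16 degrees, less where a joint would pass 70% of its speed; a pose out of reach is approached as far as the arm can. A call with a gripper value outside its range is refused whole. The fingers move at their own pace and stop on an object; the grip force is fixed at half the most. Time passes only in rows, so rows that repeat a pose let the fingers close. It gives the time, the measured TCP pose, the force, the opening and the grip force at its end, in the units of the state.
- ctrl.get_state(): the state, without advancing time (a new reading comes with each control period).
- ctrl.snapshot(name): name is "side" or "top" or "wrist"; returns the picture (420x560x3 uint8, red, green, blue); there is no depth.
- ctrl.calibration(name): a dict with "mtx" (3x3 intrinsics, pixels), "k1" (the pictures are not rectified: a ray, as slopes to the right and down, at radius r is drawn at 1 + k1 r^2 times it, then the intrinsics apply), "view" (4x4, takes a point from world to camera coordinates); the wrist camera has in their place "hand_eye" (4x4, takes a point from camera to tool coordinates, whose origin is the TCP and whose axes are the flange's). Camera axes: x right, y up, looking along -z (the intrinsics and any distortion apply to the point x, -y, -z); pixel columns grow to the right and rows downward; lengths in mm; the calibration is good to about 2 mm. A picture is of the moment at which its call begins: read the wrist's pose just before it. calibration takes no time and is no camera call.
- ctrl.job_done(): hands the job in; it is judged then, once.
The state is a dict: "clock": time; "qpos": joint angles; "qvel": joint speeds; "tau": joint torques, N m; "eef_pos": TCP position; "orientation": TCP orientation; "ft_force": force on the tool from outside, world axes, zero at the start; "torque": the same for the moment, N m; "opening": finger opening in mm; "grasp_force": force on a finger pad.
Only numpy, scipy, OpenCV 4.12 (cv2) and the standard library are available. Lean on these libraries where they do the work, as an engineer would, in place of code of your own. Each camera call takes 0.05 s, during which the arm holds its last target. There are 200 camera calls.

TASK

Three cleaned welding filter plates lie on the desk; their shade is checked in the small grey tester with the sloping slot. Pick up the 40 mm wide plate by its frosted label end (the end with the little corner notch), and slide its clear end down into the slot, label face up and frosted end sticking out at the top, until it has pushed the sprung carriage inside home, without forcing the glass. The tester reads only while the plate is kept pressed in, so finish while still holding the plate there by its frosted end; leave the other two plates, the swab jar, the dropper bottle and the loupe where they are.

Things in the scene. Friction and masses are not known exactly. Their poses are not given: they have to be found in the camera images.
- plate_40: This is the one to test. Dark glass welding filter plate, 96 x 40 x 8 mm, lying flat, label face up. Origin: centre of the underside; x along its length to the label end, z out of the label face. The label face is frosted dull from x = +12 mm to the +48 mm end; at that end the corner on the -y side has a 7 x 7 mm square notch. The rest is clear polished glass.
- plate_40_notch_end (a point): Middle of the notched, frosted end face of the 40 mm plate (x = +48 mm, half thickness).
- plate_32: Dark glass welding filter plate, 96 x 32 x 8 mm, lying flat, label face up. Origin: centre of the underside; x along its length to the label end, z out of the label face. The label face is frosted dull from x = +12 mm to the +48 mm end; at that end the corner on the -y side has a 7 x 7 mm square notch. The rest is clear polished glass.
- plate_48: Dark glass welding filter plate, 96 x 48 x 8 mm, lying flat, label face up. Origin: centre of the underside; x along its length to the label end, z out of the label face. The label face is frosted dull from x = +12 mm to the +48 mm end; at that end the corner on the -y side has a 7 x 7 mm square notch. The rest is clear polished glass.
- tester_slot: Sloping slot of the tester. Origin: middle of the slot floor at the mouth of the hood, 47 mm above the desk. x points out of the slot, up the slope, 30 degrees above level; y across it; z square to the floor, up. For x < 0 the slot is covered by a hood: 43 mm wide, 11.2 mm high inside; the hood with its lamp house reaches z = 36 mm. The carriage face waits at x = -28 mm.
- tester_apron (a point): Middle of the far edge of the slot's apron (slot frame x = +14 mm, z = 0). From the mouth to here the slot floor is open above, with side guides 8.5 mm high that flare to 48 mm apart; a slanted lip flares the hood edge upwards. Beyond it nothing lies under the plate, so fingers have room round the projecting end.
- tester: Shade tester: grey bench instrument with a sloping head, fixed to the desk, foot 84 x 84 mm, 73 mm high over the lamp house. Origin: under its middle, on the desk. x points level the way the slot mouth faces, away from the robot; z up.
- tester_carriage (a joint): Sprung carriage in the slot: 0 at rest (face 28 mm inside the mouth), grows as the plate pushes it in, stops at 0.012 m; home (reading) from 0.007 m on. The spring pushes back with 2 N at the start, 5.4 N at the stop. Its steel pin comes out of the tester's low end as it goes in.
- swab_jar: Glass jar with cotton swabs, 46 mm across, 90 mm high; origin under its centre. Leave it alone.
- solvent_bottle: Small brown dropper bottle, 35 mm across, 104 mm high; origin under its centre. Leave it alone.
- loupe: Black watchmaker's loupe standing on its rim, 38 mm across, 31 mm high; origin under its centre. Leave it alone.

How it is judged:
By the outcome, as a careful person would: the job done as asked, in the order asked, and still so for the second after the job is handed in, while the arm keeps its last pose, push and grip.
It also fails if it takes over 35 s, if anything falls off the work surface, if the arm or the gripper's body presses on something with over 40 N, if the wrist force passes 120 N, or if a joint passes its speed limit or range.

## Working session

There is one attempt and no reset: what is moved stays moved. The work goes in short steps, Python scripts to look and compute and a tool call to move; the robot and the scene stay as the last step left them, time stands still between calls to the robot, and variables do not carry over. Pictures are saved under pics/ and viewed, at most 10 in all, crops included, and the job is handed in when it is done.

Besides the shell and the picture viewer there is one more tool, called as name(argument=value, ...) on one line, values as JSON. step_arm: Moves the arm, as the interface text tells. Its arguments: {"type":"object","properties":{"plan":{"type":"array"}},"required":["plan"]}

```bash
mkdir -p pics; cat > h.py <<'E'
import numpy as np, cv2
from workcell import ctrl
from scipy.spatial.transform import Rotation as R
def snap(n,f):
    im=ctrl.snapshot(n); cv2.imwrite(f'pics/{f}.png',im[:,:,::-1]); return im
def T(st):
    M=np.eye(4); M[:3,:3]=R.from_euler('xyz',st['orientation'],degrees=True).as_matrix(); M[:3,3]=st['eef_pos']; return M
def cam(n,st=None):
    c=ctrl.calibration(n)
    W=np.linalg.inv(np.array(c['view'])) if 'view' in c else T(st)@np.array(c['hand_eye'])
    return np.array(c['mtx']),c['k1'],W
def ray(n,px,st=None):
    K,k,W=cam(n,st); px=np.atleast_2d(px).astype(float)
    u=cv2.undistortPoints(px[:,None],K,np.array([k,0,0,0,0.]))[:,0]
    d=np.c_[u[:,0],-u[:,1],-np.ones(len(u))]@W[:3,:3].T
    return W[:3,3],d
def plane(n,px,z,st=None):
    o,d=ray(n,px,st); return o+d*((z-o[2])/d[:,2:])
def proj(n,P,st=None):
    K,k,W=cam(n,st); P=np.atleast_2d(P); p=(P-W[:3,3])@W[:3,:3]
    u=np.c_[p[:,0],-p[:,1]]/-p[:,2:]; r=(u**2).sum(1,keepdims=True); u=u*(1+k*r)
    return u*[K[0,0],K[1,1]]+K[:2,2]
E
python3 - <<'E'
from h import *
st=ctrl.get_state(); print(st)
a=snap('top','top0'); b=snap('side','side0')
print(cam('top'),cam('side'),ctrl.calibration('wrist'))
E
```

```text
{'clock': 0.0, 'qpos': array([ 5.58355856e+01,  3.02776999e+01,  8.21540501e+01, -1.76590823e-04,
        6.76869058e+01, -1.02268767e+01]), 'qvel': array([-0.04835471,  0.00536567, -0.09460535,  0.03597065,  0.02073085,
       -0.00242314]), 'tau': array([ 9.42626539e-04, -4.40043998e+01, -1.76588345e+01,  6.33749831e-02,
        5.83234895e-02, -1.50330470e-04]), 'eef_pos': array([253.1810343 , 570.70157267, 240.29810887]), 'orientation': array([-1.79883200e+02, -2.09062591e-02,  1.56062508e+02]), 'ft_force': array([-0.58470209,  0.43233196, -0.24982182]), 'torque': array([-0.01833547,  0.04185812, -0.01037258]), 'grasp_force': 0.0, 'opening': 86.85638090952533}
(array([[400.84395532,   0.        , 283.54085926],
       [  0.        , 400.84395532, 206.4534175 ],
       [  0.        ,   0.        ,   1.        ]]), -0.04976335947521748, array([[ 1.17093236e-02,  9.93679750e-01, -1.11639807e-01,
         4.72306973e+02],
       [-9.99548835e-01,  8.54340027e-03, -2.87947192e-02,
        -7.45958212e+01],
       [-2.76589458e-02,  1.11926606e-01,  9.93331474e-01,
         9.07616686e
[... 457 characters left out ...]
297e-03,  8.98148807e-01,  4.39644412e-01,
         4.58697310e+02],
       [ 0.00000000e+00,  0.00000000e+00,  0.00000000e+00,
         1.00000000e+00]])) {'mtx': array([[300.86703796,   0.        , 280.71193014],
       [  0.        , 300.86703796, 207.44115248],
       [  0.        ,   0.        ,   1.        ]]), 'k1': -0.05920531291253448, 'hand_eye': array([[ 3.75238125e-04,  9.63718135e-01,  2.66921740e-01,
         7.28222654e+01],
       [ 9.99999056e-01, -7.14370047e-04,  1.17342858e-03,
        -7.81984641e-02],
       [ 1.32153530e-03,  2.66921047e-01, -9.63717494e-01,
        -1.43917100e+02],
       [ 0.00000000e+00,  0.00000000e+00,  0.00000000e+00,
         1.00000000e+00]])}
```

View pics/top0.png

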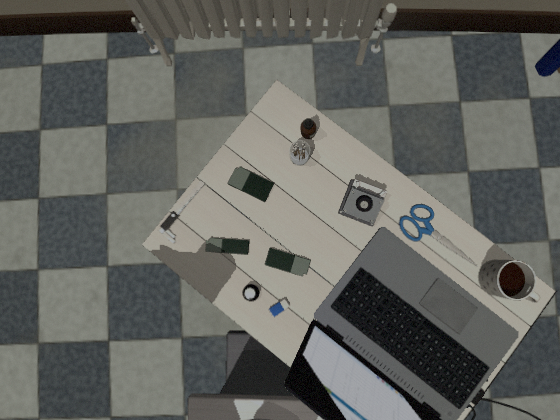

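View pics/side0.png

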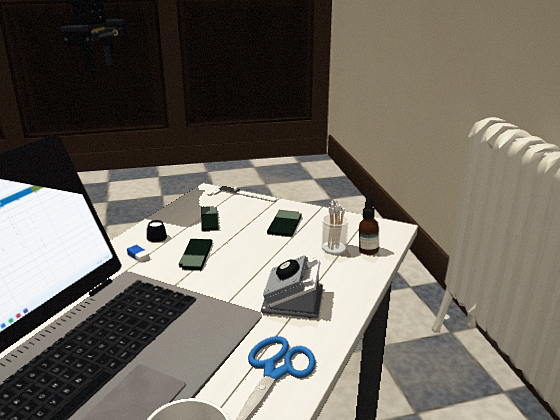

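The top view shows plates near (250,183), (228,245) and (288,261), the tester at (362,200), jar and bottle at (300,150), and loupe at (251,292). In the side view the tester is at (292,285). Next I measure the plates.

```bash
python3 - <<'E'
from h import *
im=cv2.imread('pics/top0.png')
for c in [(250,183),(228,245),(288,261)]:
    x,y=c; r=im[y-32:y+33,x-36:x+37].astype(int); g=r.sum(2)
    m=((r[:,:,1]-r[:,:,2]>6)&(g<330)).astype(np.uint8)
    m=cv2.morphologyEx(m,cv2.MORPH_CLOSE,np.ones((3,3)))
    n,l,s,_=cv2.connectedComponentsWithStats(m); k=1+s[1:,4].argmax()
    cs,_=cv2.findContours((l==k).astype(np.uint8),0,1); ct=max(cs,key=cv2.contourArea)[:,0]+[x-36,y-32]
    P=plane('top',ct,8)[:,:2].astype(np.float32)
    print(c,cv2.minAreaRect(P), s[k])
K=cv2.resize(im[80:310,140:400],(780,690-90),interpolation=cv2.INTER_CUBIC)
cv2.imwrite('pics/c1.png',K)
# desk normal points on tester top, approx
print(plane('top',[(362,200),(364,204)],[0][0]),plane('top',[(364,204)],80))
print(plane('top',[(309,127),(300,152),(251,292),(278,308)],40))
E
```

```text
(250, 183) ((626.679443359375, 27.180217742919922), (93.7481918334961, 47.18696594238281), 64.87413787841797) [ 15  16  45  34 772]
(228, 245) ((484.5528564453125, 78.04436492919922), (95.74406433105469, 29.232908248901367), 86.48410034179688) [ 14  25  43  16 417]
(288, 261) ((449.81201171875, -58.3087158203125), (94.31171417236328, 37.787803649902344), 74.1835708618164) [ 14  19  44  27 678]
[[ 590.62608832 -226.71499591    0.        ]
 [ 581.49752855 -231.16048502    0.        ]] [[ 571.87315232 -217.36041578   80.        ]]
[[ 748.57129364 -104.14289529   40.        ]
 [ 691.3668664   -84.45479239   40.        ]
 [ 385.17591289   17.99547359   40.        ]
 [ 352.47801917  -40.20623819   40.        ]]
```

View pics/c1.png

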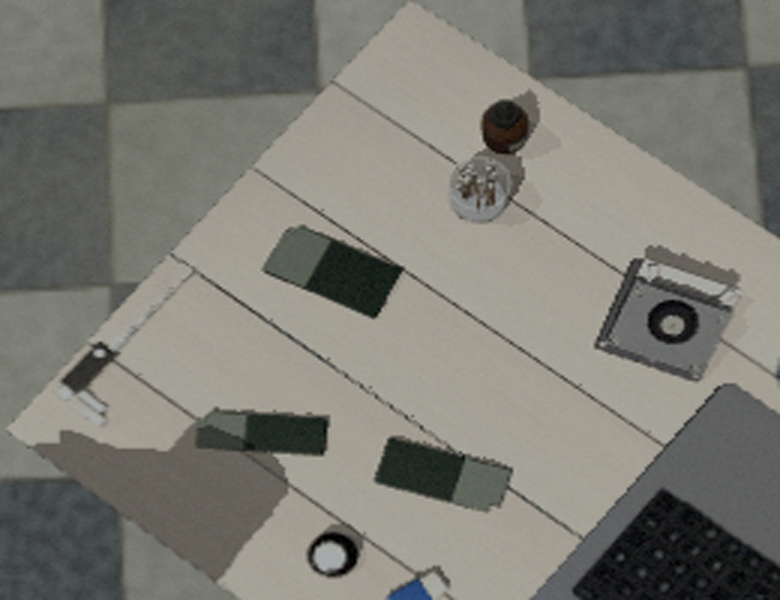

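```bash
cat >> h.py <<'E'
def goal(p,M,st=None):
    "print shift(m)/rotvec in current tool axes to reach pos p, rotation M"
    st=st or ctrl.get_state(); A=T(st)
    print('pos',st['eef_pos'].round(1),'rpy',st['orientation'].round(2),'clk',round(st['clock'],2),'op',round(st['opening'],1))
    print('shift',(A[:3,:3].T@(np.array(p)-A[:3,3])/1000).round(4),'rot',R.from_matrix(A[:3,:3].T@M).as_rotvec().round(4))
def down(yaw): return R.from_euler('xyz',[180,0,yaw],degrees=True).as_matrix()
def tri(a,b):
    o1,d1=ray('top',a);o2,d2=ray('side',b);d1=d1[0];d2=d2[0]
    s=np.linalg.lstsq(np.c_[d1,-d2],o2-o1,rcond=None)[0]
    return ((o1+s[0]*d1+o2+s[1]*d2)/2).round(1),np.linalg.norm(o1+s[0]*d1-o2-s[1]*d2).round(1)
E
python3 - <<'E'
from h import *
print('screen corner',tri((287,385),(60,138)),tri((318,322),(118,270)))
print('lamp',tri((364,204),(288,267)),'jar',tri((300,152),(336,208)))
d=np.array([-np.cos(np.radians(74.2)),-np.sin(np.radians(74.2)),0])
g=np.array([449.8,-58.3,0])+29*d; print('grasp',g)
goal([g[0],g[1],200],down(74.2))
E
```

```text
screen corner (array([258.7, -63.5, 228.7]), np.float64(8.6)) (array([ 324. , -125.9,   26.7]), np.float64(3.4))
lamp (array([ 576.4, -221.3,   58.7]), np.float64(3.9)) jar (array([686.7, -85. ,  79.5]), np.float64(10.4))
grasp [441.90387284 -86.20432181   0.        ]
pos [253.2 570.7 240.4] rpy [-1.7989e+02 -2.0000e-02  1.5606e+02] clk 0.1 op 87.1
shift [-0.439  -0.5238  0.0413] rot [-1.8000e-03  1.1000e-03  1.4288e+00]
```

step_arm(plan=[{"x":-0.439,"y":-0.524,"z":0.041,"rz":1.43,"gripper":0.4},{"x":-0.439,"y":-0.524,"z":0.041,"rz":1.43,"gripper":0.4},{"x":-0.439,"y":-0.524,"z":0.041,"rz":1.43,"gripper":0.4},{"x":-0.439,"y":-0.524,"z":0.041,"rz":1.43,"gripper":0.4},{"x":-0.439,"y":-0.524,"z":0.041,"rz":1.43,"gripper":0.4},{"x":-0.439,"y":-0.524,"z":0.041,"rz":1.43,"gripper":0.4},{"x":-0.439,"y":-0.524,"z":0.041,"rz":1.43,"gripper":0.4},{"x":-0.439,"y":-0.524,"z":0.041,"rz":1.43,"gripper":0.4},{"x":-0.439,"y":-0.524,"z":0.041,"rz":1.43,"gripper":0.4},{"x":-0.439,"y":-0.524,"z":0.041,"rz":1.43,"gripper":0.4}])

```text
invalid input
```

```bash
python3 - <<'E'
from h import *
goal([441.9,-86.2,200],down(74.2)); print(ctrl.get_state()['ft_force'])
E
```

```text
pos [253.2 570.7 240.4] rpy [-1.7989e+02 -2.0000e-02  1.5606e+02] clk 0.1 op 87.1
shift [-0.439  -0.5238  0.0413] rot [-1.8000e-03  1.1000e-03  1.4288e+00]
[ 0.11992974 -0.51414541  0.63436467]
```

step_arm(plan=[{"x":-0.439,"y":-0.524,"z":0.041,"rx":0,"ry":0,"rz":1.43,"gripper":0.4},{"x":-0.439,"y":-0.524,"z":0.041,"rx":0,"ry":0,"rz":1.43,"gripper":0.4},{"x":-0.439,"y":-0.524,"z":0.041,"rx":0,"ry":0,"rz":1.43,"gripper":0.4},{"x":-0.439,"y":-0.524,"z":0.041,"rx":0,"ry":0,"rz":1.43,"gripper":0.4},{"x":-0.439,"y":-0.524,"z":0.041,"rx":0,"ry":0,"rz":1.43,"gripper":0.4},{"x":-0.439,"y":-0.524,"z":0.041,"rx":0,"ry":0,"rz":1.43,"gripper":0.4},{"x":-0.439,"y":-0.524,"z":0.041,"rx":0,"ry":0,"rz":1.43,"gripper":0.4},{"x":-0.439,"y":-0.524,"z":0.041,"rx":0,"ry":0,"rz":1.43,"gripper":0.4},{"x":-0.439,"y":-0.524,"z":0.041,"rx":0,"ry":0,"rz":1.43,"gripper":0.4},{"x":-0.439,"y":-0.524,"z":0.041,"rx":0,"ry":0,"rz":1.43,"gripper":0.4}])

```text
clock: 0.93
eef_pos: [368.2, 169.6, 216.2]
orientation: [-180.0, 0.0, 84.1]
ft_force: [0.2, -0.3, -0.4]
opening: 60.8
grasp_force: 0.0
```

```bash
python3 - <<'E'
from h import *
goal([441.9,-86.2,200],down(74.2)); print(ctrl.get_state()['ft_force'])
E
```

```text
pos [368.2 169.6 216.2] rpy [-180.      0.     84.12] clk 0.93 op 60.8
shift [-0.2469  0.0995  0.0162] rot [-0.      0.      0.1731]
[ 0.24998057 -0.31000084 -0.35032095]
```

step_arm(plan=[{"x":-0.247,"y":0.0995,"z":0.016,"rx":0,"ry":0,"rz":0.173,"gripper":0.4},{"x":-0.247,"y":0.0995,"z":0.016,"rx":0,"ry":0,"rz":0.173,"gripper":0.4},{"x":-0.247,"y":0.0995,"z":0.016,"rx":0,"ry":0,"rz":0.173,"gripper":0.4},{"x":-0.247,"y":0.0995,"z":0.016,"rx":0,"ry":0,"rz":0.173,"gripper":0.4},{"x":-0.247,"y":0.0995,"z":0.016,"rx":0,"ry":0,"rz":0.173,"gripper":0.4},{"x":-0.247,"y":0.0995,"z":0.016,"rx":0,"ry":0,"rz":0.173,"gripper":0.4},{"x":-0.247,"y":0.0995,"z":0.016,"rx":0,"ry":0,"rz":0.173,"gripper":0.4},{"x":-0.247,"y":0.0995,"z":0.016,"rx":0,"ry":0,"rz":0.173,"gripper":0.4},{"x":-0.247,"y":0.0995,"z":0.016,"rx":0,"ry":0,"rz":0.173,"gripper":0.4}])

```text
clock: 1.68
eef_pos: [443.1, -84.7, 199.9]
orientation: [-179.9, -0.0, 74.4]
ft_force: [0.1, -0.3, 0.3]
opening: 60.6
grasp_force: 0.0
```

```bash
python3 - <<'E'
from h import *
goal([441.9,-86.2,200],down(74.2)); st=ctrl.get_state(); print(st['ft_force'])
im=snap('wrist','w1')
r=im.astype(int); m=((r[:,:,1]-r[:,:,0]>5)&(r.sum(2)<360)).astype(np.uint8)
m=cv2.morphologyEx(m,cv2.MORPH_CLOSE,np.ones((5,5)))
n,l,s,c=cv2.connectedComponentsWithStats(m)
for k in range(1,n):
    if s[k,4]<1500: continue
    cs,_=cv2.findContours((l==k).astype(np.uint8),0,1); ct=max(cs,key=cv2.contourArea)[:,0]
    print(s[k],c[k],cv2.minAreaRect(plane('wrist',ct,8,st)[:,:2].astype(np.float32)))
E
```

```text
pos [443.1 -84.7 199.9] rpy [-1.7992e+02 -3.0000e-02  7.4380e+01] clk 1.68 op 60.6
shift [-0.0018 -0.0008 -0.0001] rot [-0.0014 -0.0005  0.0031]
[ 0.08666489 -0.30523401  0.33674757]
[   0    0   70   99 4896] [27.13541667 47.58537582] ((216.90530395507812, 146.4173583984375), (81.87394714355469, 95.7916488647461), 2.949998378753662)
[  73    0   89  116 3806] [117.41014188  69.08880715] ((324.1408386230469, 93.81201171875), (137.478271484375, 65.99909973144531), 26.096220016479492)
[ 389    0   65   93 4025] [421.05590062  43.7647205 ] ((624.7567138671875, 26.373977661132812), (91.36476135253906, 48.20246124267578), 64.6642837524414)
[ 258    8   42   72 1879] [279.97019691  45.23363491] ((482.91748046875, 63.73051834106445), (66.53914642333984, 31.27313232421875), 86.05211639404297)
[    0   254   412   166 20538] [176.46961729 368.60853053] ((258.7652893066406, -326.1231994628906), (268.1528625488281, 602.2012939453125), 59.88716125488281)
[ 426  279  134  100 3935] [514.30724269 338.9819568 ] ((686.384765625, -396.27471923828125), (197.78915405273438, 166.66261291503906), 12.821773529052734)
[ 481  375   79   45 2067] [526.2805999  401.48185776] ((717.9232788085938, -499.0964660644531), (89.10018920898438, 158.3465576171875), 67.73755645751953)
```

View pics/w1.png

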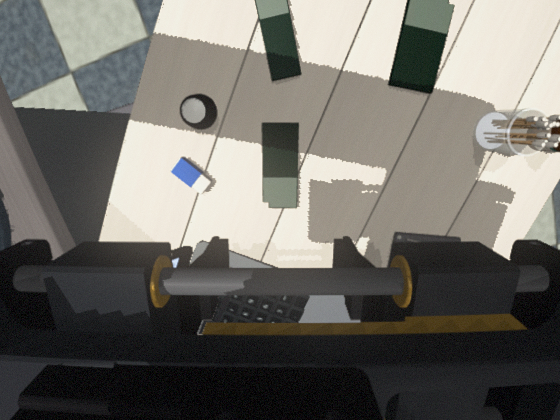

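The wrist view shows plate_40 at columns 262–299, rows 122–209, with the frosted end down and the notch at (265,205). The eraser is at (188,173), clear of the fingers. The fingers straddle the plate's column.

```bash
python3 - <<'E'
from h import *
st=ctrl.get_state()
im=cv2.imread('pics/w1.png'); x0,y0=245,110; r=im[y0:225,x0:315]
g=cv2.cvtColor(r,cv2.COLOR_BGR2GRAY)
hs=cv2.cvtColor(r,cv2.COLOR_BGR2HSV)
i=r.astype(int); m=((i[:,:,1]-i[:,:,2]>3)&(g<125)).astype(np.uint8)
m=cv2.morphologyEx(m,cv2.MORPH_OPEN,np.ones((3,3)));m=cv2.morphologyEx(m,cv2.MORPH_CLOSE,np.ones((5,5)))
cs,_=cv2.findContours(m,0,1); ct=max(cs,key=cv2.contourArea)[:,0]
print(ct.min(0)+[x0,y0],ct.max(0)+[x0,y0])
P=plane('wrist',ct+[x0,y0],8,st)[:,:2].astype(np.float32); rc=cv2.minAreaRect(P); print(rc)
a=np.radians(rc[2] if rc[1][0]>rc[1][1] else rc[2]+90); d=np.array([np.cos(a),np.sin(a)]); d*=-np.sign(d[1])
gp=np.array(rc[0])+29*d; yaw=np.degrees(np.arctan2(-d[1],-d[0])); print('grasp',gp,'yaw',yaw)
goal([*gp,60],down(yaw))
E
```

```text
[263 146] [297 175]
((449.1446228027344, -50.75947570800781), (27.53192710876465, 40.39299011230469), 64.01140594482422)
grasp [475.21218038 -63.46704991] yaw 154.01140594482422
pos [442.5 -83.5 199.9] rpy [-1.7987e+02 -4.0000e-02  7.4480e+01] clk 1.73 op 60.8
shift [0.0279 0.0265 0.1398] rot [-0.0014 -0.0022 -1.3881]
```

```bash
python3 - <<'E'
from h import *
st=ctrl.get_state()
im=cv2.imread('pics/w1.png'); x0,y0=245,110; r=im[y0:225,x0:315].astype(int)
print(im[190,280],im[140,280],im[160,250],im[190,320],im[195,300:304].tolist())
m=(r[:,:,2]-r[:,:,1]<3).astype(np.uint8)
m=cv2.morphologyEx(m,cv2.MORPH_OPEN,np.ones((3,3)));m=cv2.morphologyEx(m,cv2.MORPH_CLOSE,np.ones((7,7)))
cs,_=cv2.findContours(m,0,1); ct=max(cs,key=cv2.contourArea)[:,0]
print(ct.min(0)+[x0,y0],ct.max(0)+[x0,y0])
P=plane('wrist',ct+[x0,y0],8,st)[:,:2].astype(np.float32); rc=cv2.minAreaRect(P); print(rc)
a=np.radians(rc[2] if rc[1][0]>rc[1][1] else rc[2]+90); d=np.array([np.cos(a),np.sin(a)]); d*=-np.sign(d[1])
gp=np.array(rc[0])+29*d; yaw=np.degrees(np.arctan2(-d[1],-d[0])); print('grasp',gp,'yaw',yaw)
goal([*gp,60],down(yaw))
E
```

```text
[125 141 134] [47 52 49] [225 236 242] [137 149 156] [[226, 239, 244], [224, 237, 243], [222, 235, 240], [223, 236, 241]]
[262 123] [298 207]
((448.662353515625, -57.06401443481445), (94.11029052734375, 39.3930549621582), 74.52749633789062)
grasp [440.92585249 -85.01301356] yaw 74.52749633789062
pos [442.5 -83.5 199.9] rpy [-1.7987e+02 -4.0000e-02  7.4480e+01] clk 1.73 op 60.8
shift [-0.002  -0.0008  0.1399] rot [-0.0023 -0.0008 -0.0009]
```

step_arm(plan=[{"x":-0.002,"y":-0.001,"z":0.04,"rx":-0.002,"ry":-0.001,"rz":0,"gripper":0.4},{"x":-0.002,"y":-0.001,"z":0.08,"rx":-0.002,"ry":-0.001,"rz":0,"gripper":0.4},{"x":-0.002,"y":-0.001,"z":0.12,"rx":-0.002,"ry":-0.001,"rz":0,"gripper":0.4},{"x":-0.002,"y":-0.001,"z":0.145,"rx":-0.002,"ry":-0.001,"rz":0,"gripper":0.4},{"x":-0.002,"y":-0.001,"z":0.165,"rx":-0.002,"ry":-0.001,"rz":0,"gripper":0.4},{"x":-0.002,"y":-0.001,"z":0.174,"rx":-0.002,"ry":-0.001,"rz":0,"gripper":0.4},{"x":-0.002,"y":-0.001,"z":0.176,"rx":-0.002,"ry":-0.001,"rz":0,"gripper":0.4},{"x":-0.002,"y":-0.001,"z":0.176,"rx":-0.002,"ry":-0.001,"rz":0,"gripper":0.4}])

```text
clock: 2.4
eef_pos: [441.7, -84.6, 24.4]
orientation: [179.9, 0.0, 74.6]
ft_force: [0.8, -0.2, -0.2]
opening: 60.9
grasp_force: 0.0
```

```bash
python3 - <<'E'
from h import *
goal([440.9,-85,20.5],down(74.5)); st=ctrl.get_state(); print(st['ft_force'])
snap('wrist','w2')
E
```

```text
pos [441.7 -84.6  24.4] rpy [1.7994e+02 4.0000e-02 7.4620e+01] clk 2.4 op 60.9
shift [-0.0005 -0.0006  0.0039] rot [0.001  0.0008 0.0021]
[ 0.84956228 -0.15470463 -0.23532735]
```

View pics/w2.png

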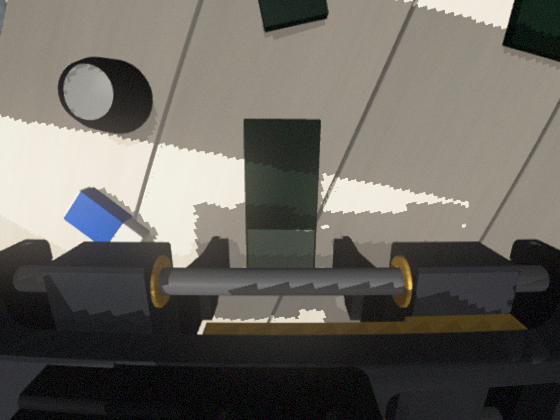

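The plate (columns 244–320, frost boundary at row 230) is centred between the fingers, so I lower the last 3.5 mm and close.

step_arm(plan=[{"x":-0.0005,"y":-0.0005,"z":0.0035,"rx":0,"ry":0,"rz":0,"gripper":0.4},{"x":-0.0005,"y":-0.0005,"z":0.0035,"rx":0,"ry":0,"rz":0,"gripper":0.4},{"x":-0.0005,"y":-0.0005,"z":0.0035,"rx":0,"ry":0,"rz":0,"gripper":-1},{"x":-0.0005,"y":-0.0005,"z":0.0035,"rx":0,"ry":0,"rz":0,"gripper":-1},{"x":-0.0005,"y":-0.0005,"z":0.0035,"rx":0,"ry":0,"rz":0,"gripper":-1},{"x":-0.0005,"y":-0.0005,"z":0.0035,"rx":0,"ry":0,"rz":0,"gripper":-1},{"x":-0.0005,"y":-0.0005,"z":0.0035,"rx":0,"ry":0,"rz":0,"gripper":-1},{"x":-0.0005,"y":-0.0005,"z":0.0035,"rx":0,"ry":0,"rz":0,"gripper":-1}])

```text
clock: 3.12
eef_pos: [441.5, -86.1, 21.0]
orientation: [179.9, 0.1, 74.5]
ft_force: [-1.5, 0.2, 3.1]
opening: 39.5
grasp_force: 30.0
```

step_arm(plan=[{"x":0,"y":0,"z":-0.02,"rx":0,"ry":0,"rz":0,"gripper":-1},{"x":0,"y":0,"z":-0.06,"rx":0,"ry":0,"rz":0,"gripper":-1},{"x":0,"y":0,"z":-0.1,"rx":0,"ry":0,"rz":0,"gripper":-1},{"x":0,"y":0,"z":-0.14,"rx":0,"ry":0,"rz":0,"gripper":-1},{"x":0,"y":0,"z":-0.18,"rx":0,"ry":0,"rz":0,"gripper":-1},{"x":0,"y":0,"z":-0.2,"rx":0,"ry":0,"rz":0,"gripper":-1},{"x":0,"y":0,"z":-0.2,"rx":0,"ry":0,"rz":0,"gripper":-1}])

```text
clock: 3.7
eef_pos: [443.6, -86.8, 225.2]
orientation: [179.3, 0.2, 74.5]
ft_force: [0.2, -0.7, -0.9]
opening: 39.7
grasp_force: 30.0
```

```bash
cat >> h.py <<'E'
def slotR(yaw):
    a=np.radians(yaw); e=np.array([np.cos(a),np.sin(a),0]); z=np.array([0,0,1.])
    sx=np.cos(np.pi/6)*e+.5*z; sz=-.5*e+np.cos(np.pi/6)*z
    return np.c_[sx,np.cross(sz,sx),sz]
def slotTool(yaw):
    S=slotR(yaw); return np.c_[-S[:,0],S[:,1],-S[:,2]]
E
python3 - <<'E'
from h import *
goal([696,-262,210],slotTool(-19)); st=ctrl.get_state(); print(st['ft_force'],st['opening'],st['grasp_force'])
snap('wrist','w3')
E
```

```text
pos [443.6 -86.8 225.2] rpy [1.7928e+02 1.6000e-01 7.4540e+01] clk 3.7 op 39.7
shift [-0.1016  0.2898  0.0192] rot [-0.3863 -0.4078 -1.4728]
[ 0.23842764 -0.74328791 -0.85311428] 39.6645237462138 29.999171197414398
```

View pics/w3.png

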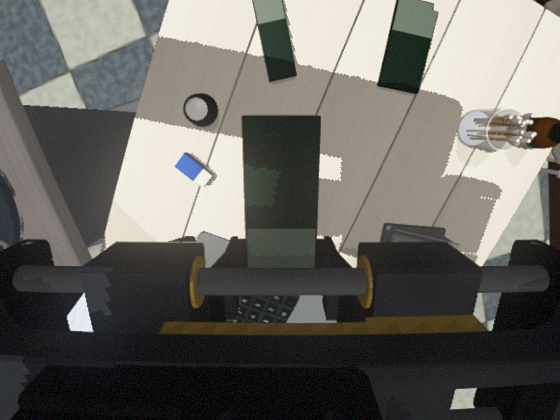

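step_arm(plan=[{"x":-0.102,"y":0.29,"z":0.01,"rx":-0.386,"ry":-0.408,"rz":-1.473,"gripper":-1},{"x":-0.102,"y":0.29,"z":0.01,"rx":-0.386,"ry":-0.408,"rz":-1.473,"gripper":-1},{"x":-0.102,"y":0.29,"z":0.01,"rx":-0.386,"ry":-0.408,"rz":-1.473,"gripper":-1},{"x":-0.102,"y":0.29,"z":0.01,"rx":-0.386,"ry":-0.408,"rz":-1.473,"gripper":-1},{"x":-0.102,"y":0.29,"z":0.01,"rx":-0.386,"ry":-0.408,"rz":-1.473,"gripper":-1},{"x":-0.102,"y":0.29,"z":0.01,"rx":-0.386,"ry":-0.408,"rz":-1.473,"gripper":-1},{"x":-0.102,"y":0.29,"z":0.01,"rx":-0.386,"ry":-0.408,"rz":-1.473,"gripper":-1},{"x":-0.102,"y":0.29,"z":0.01,"rx":-0.386,"ry":-0.408,"rz":-1.473,"gripper":-1},{"x":-0.102,"y":0.29,"z":0.01,"rx":-0.386,"ry":-0.408,"rz":-1.473,"gripper":-1},{"x":-0.102,"y":0.29,"z":0.01,"rx":-0.386,"ry":-0.408,"rz":-1.473,"gripper":-1}])

```text
clock: 4.58
eef_pos: [692.6, -261.4, 206.9]
orientation: [176.0, 23.6, 142.0]
ft_force: [0.4, 0.2, -1.7]
opening: 39.4
grasp_force: 30.0
```

```bash
python3 - <<'E'
from h import *
goal([696,-262,210],slotTool(-19)); st=ctrl.get_state(); print(st['ft_force'],st['qpos'].round(1))
E
```

```text
pos [ 692.6 -261.4  206.9] rpy [175.97  23.62 141.98] clk 4.58 op 39.4
shift [-0.004   0.0017 -0.0015] rot [-0.0801 -0.0997 -0.2999]
[ 0.38048775  0.21681513 -1.71322188] [-29.5  34.1  85.3   1.   36.6 -83. ]
```

step_arm(plan=[{"x":-0.004,"y":0.002,"z":-0.0015,"rx":-0.08,"ry":-0.1,"rz":-0.3,"gripper":-1},{"x":-0.004,"y":0.002,"z":-0.0015,"rx":-0.08,"ry":-0.1,"rz":-0.3,"gripper":-1},{"x":-0.004,"y":0.002,"z":-0.0015,"rx":-0.08,"ry":-0.1,"rz":-0.3,"gripper":-1},{"x":-0.004,"y":0.002,"z":-0.0015,"rx":-0.08,"ry":-0.1,"rz":-0.3,"gripper":-1},{"x":-0.004,"y":0.002,"z":-0.0015,"rx":-0.08,"ry":-0.1,"rz":-0.3,"gripper":-1}])

```text
clock: 5.0
eef_pos: [695.1, -261.4, 211.3]
orientation: [179.8, 29.9, 160.4]
ft_force: [-0.8, -0.2, -0.4]
opening: 39.4
grasp_force: 30.0
```

```bash
python3 - <<'E'
from h import *
goal([696,-262,210],slotTool(-19)); st=ctrl.get_state(); print(st['ft_force'])
im=snap('wrist','w4')
p=[(77,20,13),(77,-20,13),(77,0,21),(20,20,13),(20,-20,13)]
A=T(st); P=np.array(p)@A[:3,:3].T+A[:3,3]; print(proj('wrist',P,st).round(1))
cv2.imwrite('pics/w4c.png',cv2.resize(im[0:230,140:420,::-1],None,fx=2.6,fy=2.6,interpolation=cv2.INTER_CUBIC))
E
```

```text
pos [ 695.1 -261.4  211.3] rpy [179.81  29.92 160.42] clk 5.0 op 39.4
shift [-0.0003 -0.0003  0.0016] rot [-0.0017 -0.0014 -0.0087]
[-0.78105519 -0.16732426 -0.42704939]
[[321.1 115.7]
 [241.3 115.6]
 [281.2 116. ]
 [317.5 223.7]
 [244.7 223.6]]
```

View pics/w4c.png

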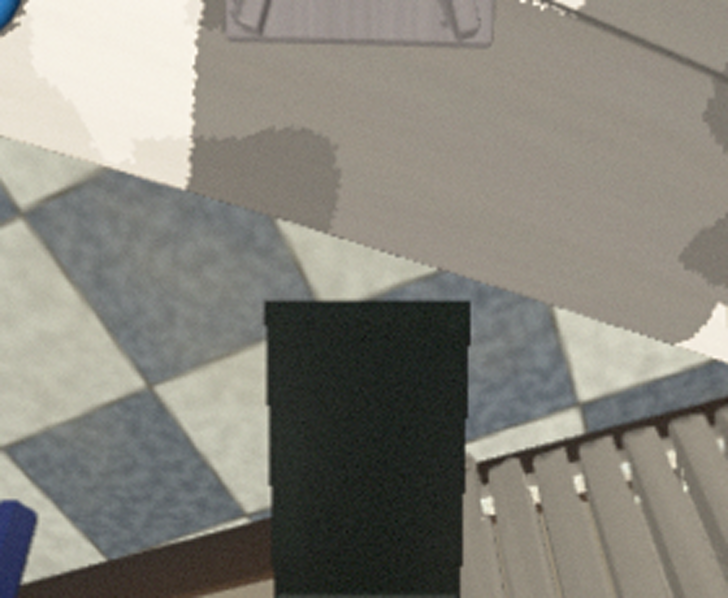

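The plate sits square in the hand, as predicted: tip at row 116, columns 242–321. Only the tester foot's front edge shows, near row 16, columns 227–329. I'll tilt the tool vertical to see the slot.

```bash
python3 - <<'E'
from h import *
goal([724,-272,215],down(161))
E
```

```text
pos [ 695.9 -261.5  212.3] rpy [179.85  30.03 160.49] clk 5.05 op 39.9
shift [-0.0273 -0.0006  0.0126] rot [ 2.000e-04  5.241e-01 -8.000e-03]
```

step_arm(plan=[{"x":-0.027,"y":-0.0006,"z":0.0126,"rx":0,"ry":0.12,"rz":-0.008,"gripper":-1},{"x":-0.027,"y":-0.0006,"z":0.0126,"rx":0,"ry":0.24,"rz":-0.008,"gripper":-1},{"x":-0.027,"y":-0.0006,"z":0.0126,"rx":0,"ry":0.36,"rz":-0.008,"gripper":-1},{"x":-0.027,"y":-0.0006,"z":0.0126,"rx":0,"ry":0.48,"rz":-0.008,"gripper":-1},{"x":-0.027,"y":-0.0006,"z":0.0126,"rx":0,"ry":0.524,"rz":-0.008,"gripper":-1},{"x":-0.027,"y":-0.0006,"z":0.0126,"rx":0,"ry":0.524,"rz":-0.008,"gripper":-1},{"x":-0.027,"y":-0.0006,"z":0.0126,"rx":0,"ry":0.524,"rz":-0.008,"gripper":-1}])

```text
clock: 5.63
eef_pos: [725.3, -272.0, 215.8]
orientation: [-179.9, 0.3, 161.1]
ft_force: [0.5, -0.1, -1.1]
opening: 39.4
grasp_force: 30.0
```

```bash
python3 - <<'E'
from h import *
st=ctrl.get_state(); im=snap('wrist','w5'); np.save('w5.npy',np.r_[st['eef_pos'],st['orientation']])
print(st['eef_pos'],st['orientation'],st['clock'])
cv2.imwrite('pics/w5c.png',cv2.resize(im[0:140,180:380,::-1],None,fx=4,fy=4,interpolation=cv2.INTER_CUBIC))
E
```

```text
[ 725.27350314 -272.00558788  215.776665  ] [-179.89367721    0.26935878  161.09888146] 5.6333
```

View pics/w5c.png

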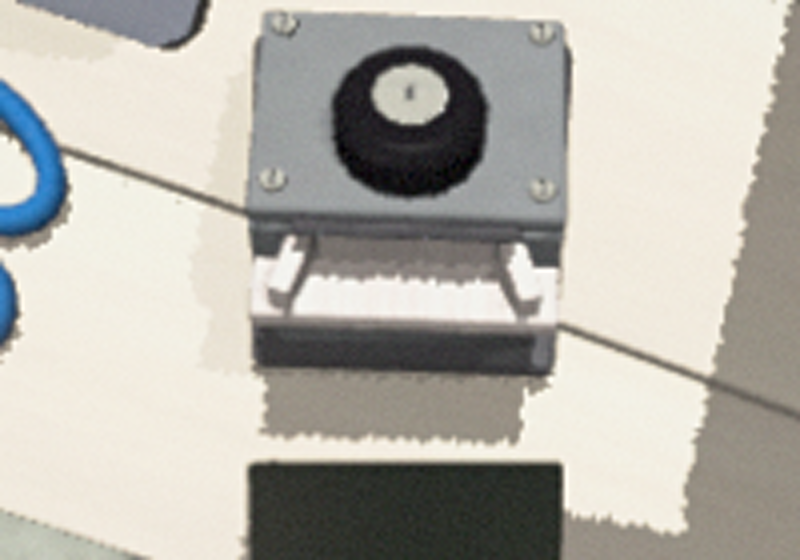

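The tester is clear in crop coordinates: apron edge at row ~320 (columns 252–556), guide tips near (283,300) and (530,300), hood front edge at row 213, screws at (284,22), (542,33), (272,178) and (543,188). The plate tip at row 463, columns 248–562, is already nearly in line. Next I compute the slot pose from these.

```bash
python3 - <<'E'
from h import *
v=np.load('w5.npy'); st={'eef_pos':v[:3],'orientation':v[3:]}
im=cv2.imread('pics/w5.png'); g=cv2.cvtColor(im,cv2.COLOR_BGR2GRAY).astype(float)
f=lambda p:np.array(p)/4+[180,0]-[.375,.375]
def edge(cols,lo,hi):
    pts=[]
    for c in cols:
        d=np.diff(g[lo:hi,c]); k=d.argmin(); w=-d[max(k-1,0):k+2].clip(max=0); pts.append((c,lo+.5+((np.arange(max(k-1,0),k+2))*w).sum()/w.sum()))
    return np.array(pts)
e=edge(range(246,318,4),74,90); print(e[:,1].round(1))
a=plane('wrist',e,53,st); p=np.polyfit(a[:,1],a[:,0],1); print('apron edge yaw',np.degrees(np.arctan(-p[0])), a.mean(0))
def show(n,pts,z):
    P=plane('wrist',f(pts),z,st); d=P[1]-P[0]; print(n,P.round(1).tolist(),'mid',P.mean(0).round(1),'len',np.linalg.norm(d).round(1),'yaw',np.degrees(np.arctan2(d[1],d[0]))-90)
show('apron ends',[(556,320),(252,320)],54)
show('guide tips',[(530,300),(283,300)],60)
show('guide inner',[(519,303),(292,303)],60)
show('hood front',[(565,213),(248,213)],60)
show('screws f',[(543,188),(272,178)],68); show('screws b',[(542,33),(284,22)],45)
show('foot front',[(551,374),(256,366)],4)
A=T(st);print('tip',(A[:3,:3]@[77,0,17]+A[:3,3]).round(1))
E
```

```text
[78.3 78.8 78.5 78.5 78.7 78.8 78.9 79.2 79.3 79.4 79.5 79.7 79.9 79.9
 80.2 80.3 74.7 80.8]
apron edge yaw -19.490524525148565 [ 616.59615281 -236.36955153   53.        ]
apron ends [[629.0, -201.8, 54.0], [605.6, -270.2, 54.0]] mid [ 617.3 -236.    54. ] len 72.3 yaw -198.90474763317457
guide tips [[623.4, -207.1, 60.0], [604.8, -261.4, 60.0]] mid [ 614.1 -234.3   60. ] len 57.4 yaw -198.90128973481237
guide inner [[623.2, -209.7, 60.0], [606.1, -259.7, 60.0]] mid [ 614.7 -234.7   60. ] len 52.8 yaw -198.9033499279847
hood front [[608.0, -193.8, 60.0], [584.4, -262.5, 60.0]] mid [ 596.2 -228.1   60. ] len 72.7 yaw -198.9117767914526
screws f [[602.7, -198.3, 68.0], [581.3, -254.5, 68.0]] mid [ 592.  -226.4   68. ] len 60.2 yaw -200.88561288389576
screws b [[566.0, -184.3, 45.0], [544.1, -240.7, 45.0]] mid [ 555.1 -212.5   45. ] len 60.4 yaw -201.16332523437757
foot front [[637.8, -199.8, 4.0], [609.1, -277.0, 4.0]] mid [ 623.5 -238.4    4. ] len 82.4 yaw -200.38080889870164
tip [ 652.5 -247.1  198.4]
```

```bash
cat >> h.py <<'E'
YAW=-20.8; O=np.array([605.6,-231.6,47])
def sgoal(x,y,z):
    st=ctrl.get_state(); S=slotR(YAW); A=T(st)
    print('slot now',(S.T@(A[:3,3]-O)).round(2),'ft slot',(S.T@st['ft_force']).round(2),'grip',st['opening'].round(1),st['grasp_force'].round(1))
    goal(O+S@[x,y,z],slotTool(YAW),st)
E
python3 - <<'E'
from h import *
sgoal(117,0,22.5)
E
```

```text
Traceback (most recent call last):
  File "h.py", line 42, in sgoal
    print('slot now',(S.T@(A[:3,3]-O)).round(2),'ft slot',(S.T@st['ft_force']).round(2),'grip',st['opening'].round(1),st['grasp_force'].round(1))
                                                                                               ^^^^^^^^^^^^^^^^^^^
AttributeError: 'float' object has no attribute 'round'
```

```bash
sed -i "s/st\['opening'\].round(1),st\['grasp_force'\].round(1)/round(st['opening'],1),round(st['grasp_force'],1)/" h.py
python3 - <<'E'
from h import *
sgoal(117,0,22.5)
E
```

```text
slot now [192.84   4.74  83.66] ft slot [-2.06  0.56  0.42] grip 39.2 30.0
pos [ 724.3 -271.6  215.9] rpy [-179.92    0.21  161.11] clk 5.68 op 39.2
shift [ 0.0356 -0.0034  0.0908] rot [ 0.0073 -0.5199  0.0329]
```

step_arm(plan=[{"x":0.009,"y":-0.001,"z":0.02,"rx":0.001,"ry":-0.12,"rz":0.008,"gripper":-1},{"x":0.018,"y":-0.002,"z":0.04,"rx":0.003,"ry":-0.24,"rz":0.016,"gripper":-1},{"x":0.027,"y":-0.003,"z":0.06,"rx":0.005,"ry":-0.36,"rz":0.024,"gripper":-1},{"x":0.033,"y":-0.0034,"z":0.075,"rx":0.007,"ry":-0.48,"rz":0.033,"gripper":-1},{"x":0.0356,"y":-0.0034,"z":0.086,"rx":0.007,"ry":-0.52,"rz":0.033,"gripper":-1},{"x":0.0356,"y":-0.0034,"z":0.0908,"rx":0.007,"ry":-0.52,"rz":0.033,"gripper":-1},{"x":0.0356,"y":-0.0034,"z":0.0908,"rx":0.007,"ry":-0.52,"rz":0.033,"gripper":-1},{"x":0.0356,"y":-0.0034,"z":0.0908,"rx":0.007,"ry":-0.52,"rz":0.033,"gripper":-1}])

```text
clock: 6.35
eef_pos: [688.3, -263.1, 125.8]
orientation: [179.9, 29.8, 159.1]
ft_force: [1.4, -0.3, -0.3]
opening: 39.7
grasp_force: 30.0
```

```bash
python3 - <<'E'
from h import *
sgoal(95,0,22.5)
a=snap('wrist','w6'); b=snap('side','s6')
c=np.zeros((560,760,3),np.uint8)
c[:,:400]=cv2.resize(a[0:140,230:330,::-1],(400,560),interpolation=cv2.INTER_CUBIC)
c[:,400:]=cv2.resize(b[210:350,245:335,::-1],(360,560),interpolation=cv2.INTER_CUBIC); cv2.imwrite('pics/v6.png',c)
S=slotR(YAW); print(proj('side',[O+S@[14,0,0],O+S@[117-77,0,0+1.5]]))
E
```

```text
slot now [116.05  -0.12  24.04] ft slot [ 1.06  0.2  -0.91] grip 39.7 30.0
pos [ 688.3 -263.1  125.8] rpy [179.91  29.84 159.14] clk 6.35 op 39.7
shift [0.021  0.0001 0.0016] rot [ 0.001  -0.0028 -0.0009]
[[316.13718943 272.19279274]
 [331.58671083 264.99122864]]
```

View pics/v6.png

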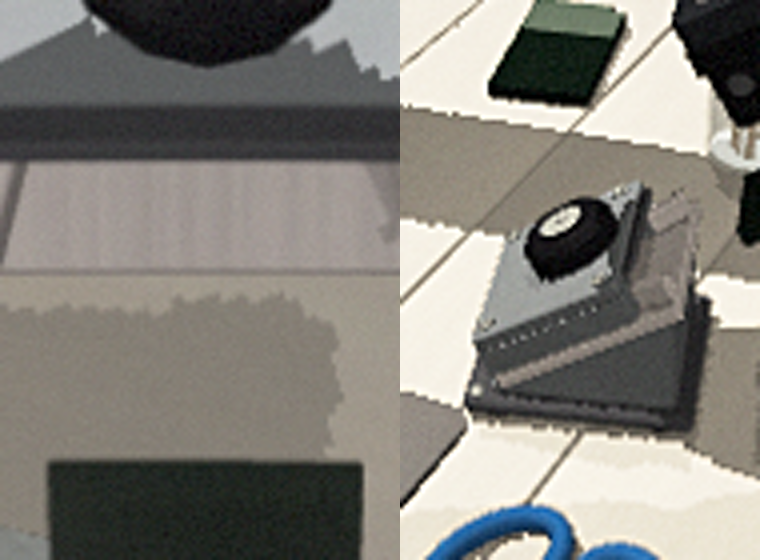

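Guides and plate are centred on the same column in the wrist view (~203 in the crop), and the side view has the apron edge at about (318,274) against a predicted (316,272). The slot pose holds, so I feed in gently.

step_arm(plan=[{"x":0.006,"y":0,"z":0.0015,"rx":0.001,"ry":-0.003,"rz":0,"gripper":-1},{"x":0.012,"y":0,"z":0.0015,"rx":0.001,"ry":-0.003,"rz":0,"gripper":-1},{"x":0.018,"y":0,"z":0.0015,"rx":0.001,"ry":-0.003,"rz":0,"gripper":-1},{"x":0.023,"y":0,"z":0.0015,"rx":0.001,"ry":-0.003,"rz":0,"gripper":-1},{"x":0.028,"y":0,"z":0.0015,"rx":0.001,"ry":-0.003,"rz":0,"gripper":-1},{"x":0.032,"y":0,"z":0.0015,"rx":0.001,"ry":-0.003,"rz":0,"gripper":-1},{"x":0.035,"y":0,"z":0.0015,"rx":0.001,"ry":-0.003,"rz":0,"gripper":-1},{"x":0.035,"y":0,"z":0.0015,"rx":0.001,"ry":-0.003,"rz":0,"gripper":-1}])

```text
clock: 7.12
eef_pos: [661.7, -253.1, 106.8]
orientation: [180.0, 30.1, 159.2]
ft_force: [0.2, -0.3, -0.6]
opening: 39.3
grasp_force: 30.0
```

```bash
python3 - <<'E'
from h import *
sgoal(67,0,22.5)
E
```

```text
slot now [81.93 -0.22 21.79] ft slot [-0.07 -0.16 -0.69] grip 39.3 30.0
pos [ 661.7 -253.1  106.8] rpy [179.99  30.12 159.19] clk 7.12 op 39.3
shift [ 0.0149  0.0002 -0.0007] rot [ 0.0001  0.002  -0.0001]
```

step_arm(plan=[{"x":0.003,"y":0,"z":-0.0005,"rx":0,"ry":0.001,"rz":0,"gripper":-1},{"x":0.006,"y":0,"z":-0.0005,"rx":0,"ry":0.001,"rz":0,"gripper":-1},{"x":0.009,"y":0,"z":-0.0005,"rx":0,"ry":0.001,"rz":0,"gripper":-1},{"x":0.012,"y":0,"z":-0.0005,"rx":0,"ry":0.001,"rz":0,"gripper":-1},{"x":0.014,"y":0,"z":-0.0005,"rx":0,"ry":0.001,"rz":0,"gripper":-1},{"x":0.014,"y":0,"z":-0.0005,"rx":0,"ry":0.001,"rz":0,"gripper":-1}])

```text
clock: 7.62
eef_pos: [650.3, -248.8, 100.4]
orientation: [180.0, 30.1, 159.2]
ft_force: [-0.1, -0.1, -2.0]
opening: 39.3
grasp_force: 30.0
```

```bash
python3 - <<'E'
from h import *
sgoal(55,0,22.5)
E
```

```text
slot now [68.25 -0.22 22.32] ft slot [-1.06 -0.17 -1.76] grip 39.3 30.0
pos [ 650.3 -248.8  100.4] rpy [179.99  30.09 159.2 ] clk 7.62 op 39.3
shift [ 0.0132  0.0002 -0.0002] rot [ 0.0001  0.0015 -0.    ]
```

step_arm(plan=[{"x":0.003,"y":0,"z":0.0003,"rx":0,"ry":0.001,"rz":0,"gripper":-1},{"x":0.006,"y":0,"z":0.0003,"rx":0,"ry":0.001,"rz":0,"gripper":-1},{"x":0.009,"y":0,"z":0.0003,"rx":0,"ry":0.001,"rz":0,"gripper":-1},{"x":0.012,"y":0,"z":0.0003,"rx":0,"ry":0.001,"rz":0,"gripper":-1},{"x":0.014,"y":0,"z":0.0003,"rx":0,"ry":0.001,"rz":0,"gripper":-1},{"x":0.014,"y":0,"z":0.0003,"rx":0,"ry":0.001,"rz":0,"gripper":-1}])

```text
clock: 8.12
eef_pos: [639.2, -244.6, 93.2]
orientation: [180.0, 30.0, 159.2]
ft_force: [-0.7, -0.1, -0.2]
opening: 39.5
grasp_force: 30.0
```

```bash
python3 - <<'E'
from h import *
sgoal(45,0,22)
E
```

```text
slot now [54.31 -0.25 21.99] ft slot [-0.63 -0.33  0.1 ] grip 39.5 30.0
pos [ 639.2 -244.6   93.2] rpy [180.    30.04 159.2 ] clk 8.12 op 39.5
shift [ 0.0093  0.0003 -0.    ] rot [ 0.      0.0006 -0.0001]
```

step_arm(plan=[{"x":0.002,"y":0,"z":0,"rx":0,"ry":0,"rz":0,"gripper":-1},{"x":0.004,"y":0,"z":0,"rx":0,"ry":0,"rz":0,"gripper":-1},{"x":0.006,"y":0,"z":0,"rx":0,"ry":0,"rz":0,"gripper":-1},{"x":0.008,"y":0,"z":0,"rx":0,"ry":0,"rz":0,"gripper":-1},{"x":0.009,"y":0,"z":0,"rx":0,"ry":0,"rz":0,"gripper":-1},{"x":0.009,"y":0,"z":0,"rx":0,"ry":0,"rz":0,"gripper":-1},{"x":0.009,"y":0,"z":0,"rx":0,"ry":0,"rz":0,"gripper":-1}])

```text
clock: 8.7
eef_pos: [633.1, -242.5, 89.6]
orientation: [-180.0, 30.2, 159.2]
ft_force: [3.0, 0.5, 1.1]
opening: 39.6
grasp_force: 30.0
```

```bash
python3 - <<'E'
from h import *
sgoal(41,0,22)
E
```

```text
slot now [46.92 -0.46 22.11] ft slot [ 2.81  1.49 -0.38] grip 39.6 30.0
pos [ 633.1 -242.5   89.6] rpy [-179.96   30.18  159.22] clk 8.7 op 39.6
shift [0.0059 0.0005 0.0001] rot [-0.0006  0.0031  0.0003]
```

step_arm(plan=[{"x":0.0015,"y":0.0002,"z":0,"rx":0,"ry":0,"rz":0,"gripper":-1},{"x":0.003,"y":0.0002,"z":0,"rx":0,"ry":0,"rz":0,"gripper":-1},{"x":0.0045,"y":0.0002,"z":0,"rx":0,"ry":0,"rz":0,"gripper":-1},{"x":0.006,"y":0.0002,"z":0,"rx":0,"ry":0,"rz":0,"gripper":-1},{"x":0.006,"y":0.0002,"z":0,"rx":0,"ry":0,"rz":0,"gripper":-1},{"x":0.006,"y":0.0002,"z":0,"rx":0,"ry":0,"rz":0,"gripper":-1},{"x":0.006,"y":0.0002,"z":0,"rx":0,"ry":0,"rz":0,"gripper":-1}])

```text
clock: 9.28
eef_pos: [628.1, -240.6, 86.5]
orientation: [-179.9, 30.2, 159.2]
ft_force: [3.9, -1.0, 1.1]
opening: 39.7
grasp_force: 30.0
```

```bash
python3 - <<'E'
from h import *
sgoal(39.5,0,22)
F=[]
for i in range(4): 
    b=ctrl.snapshot('wrist' if i else 'side'); F.append(slotR(YAW).T@ctrl.get_state()['ft_force'])
    if i==0: cv2.imwrite('pics/s7.png',b[:,:,::-1])
print(np.mean(F,0)); sgoal(39.5,0,22)
a=cv2.imread('pics/s6.png')[250:330,245:335];b=cv2.imread('pics/s7.png')[250:330,245:335]
w=b'';cv2.imwrite('pics/v7.png',cv2.resize(np.hstack([a,b]),(780,347),interpolation=cv2.INTER_CUBIC))
E
```

```text
slot now [40.69 -0.4  22.06] ft slot [ 4.04  0.42 -1.04] grip 39.7 30.0
pos [ 628.1 -240.6   86.5] rpy [-179.95   30.16  159.22] clk 9.28 op 39.7
shift [0.0012 0.0004 0.0001] rot [-0.0007  0.0027  0.0003]
[ 3.72735716  0.21827889 -0.51367679]
slot now [40.54 -0.4  22.03] ft slot [ 3.92  0.66 -0.85] grip 39.4 30.0
pos [ 628.  -240.5   86.3] rpy [-179.95   30.14  159.22] clk 9.48 op 39.4
shift [0.001  0.0004 0.    ] rot [-0.0007  0.0025  0.0003]
```

step_arm(plan=[{"x":0.001,"y":0.0002,"z":0,"rx":0,"ry":0,"rz":0,"gripper":-1},{"x":0.002,"y":0.0002,"z":0,"rx":0,"ry":0,"rz":0,"gripper":-1},{"x":0.002,"y":0.0002,"z":0,"rx":0,"ry":0,"rz":0,"gripper":-1},{"x":0.002,"y":0.0002,"z":0,"rx":0,"ry":0,"rz":0,"gripper":-1},{"x":0.002,"y":0.0002,"z":0,"rx":0,"ry":0,"rz":0,"gripper":-1}])

```text
clock: 9.9
eef_pos: [626.3, -239.8, 85.3]
orientation: [-179.9, 30.1, 159.2]
ft_force: [2.9, -2.3, 1.5]
opening: 39.7
grasp_force: 30.0
```

```bash
python3 - <<'E'
from h import *
F=[]
for i in range(6): 
    b=ctrl.snapshot('wrist' if i else 'side'); F.append(slotR(YAW).T@ctrl.get_state()['ft_force'])
    if i==0: cv2.imwrite('pics/s8.png',b[:,:,::-1])
    else: cv2.imwrite('pics/w8.png',b[:,:,::-1])
print(np.round(F,2),np.mean(F,0)); sgoal(39.5,0,22)
L=[cv2.resize(cv2.imread(f'pics/{n}.png')[240:330,250:340],(390,390),interpolation=cv2.INTER_CUBIC) for n in('s6','s8')]
cv2.imwrite('pics/v8.png',np.hstack(L))
E
```

```text
[[ 4.9  -1.22 -0.44]
 [ 2.85 -1.72 -0.46]
 [ 3.94 -1.84 -0.32]
 [ 4.75 -1.7  -0.28]
 [ 4.86 -1.28 -0.05]
 [ 4.35 -2.04 -0.65]] [ 4.27658539 -1.63207018 -0.36647874]
slot now [38.43 -0.25 22.01] ft slot [ 4.35 -2.04 -0.65] grip 39.5 30.0
pos [ 626.3 -239.7   85.3] rpy [-179.94   30.13  159.22] clk 10.2 op 39.5
shift [-0.0011  0.0002  0.    ] rot [-0.0008  0.0023  0.0003]
```

View pics/v8.png

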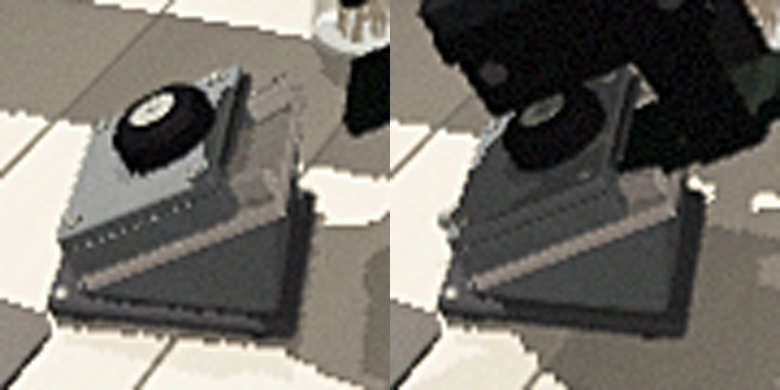

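The right panel shows the plate in the slot and the steel pin emerging at the low end, at (447,222). As a depth check, I measure the frost boundary against the apron edge in the wrist image.

```bash
python3 - <<'E'
from h import *
st=ctrl.get_state(); S=slotR(YAW); g=cv2.cvtColor(cv2.imread('pics/w8.png'),cv2.COLOR_BGR2GRAY).astype(float)
Q=lambda x,y,z: proj('wrist',O+S@[x,y,z],st)[0]
for n,x,z,ys in [('frost',21.4,9,(-12,-5,5,12)),('hood lip',0,14,(-12,-5,5,12)),('apron',14,0,(-32,-28,28,32))]:
    for y in ys:
        p=Q(x,y,z); c=int(round(p[0])); lo=int(p[1])-16; col=g[lo:lo+33,c-1:c+2].mean(1); d=np.diff(col); k=abs(d).argmax()
        o,dr=ray('wrist',[(c,lo+k+.5)],st); o=S.T@(o-O); dr=S.T@dr[0]; X=o+dr*(z-o[2])/dr[2]
        print(n,p.round(1),'edge row',lo+k+.5,round(d[k]),'slot x',X.round(1)[:2],col[::4].astype(int))
E
```

```text
frost [259.8 228.7] edge row 228.5 19 slot x [ 21.3 -11.9] [31 30 32 26 38 60 59 55 56]
frost [272.5 228.7] edge row 228.5 16 slot x [21.3 -5.2] [26 23 29 28 39 55 58 53 55]
frost [290.6 228.7] edge row 228.5 17 slot x [21.3  5.2] [28 25 27 26 37 56 55 57 59]
frost [303.3 228.8] edge row 228.5 21 slot x [21.2 11.8] [29 27 32 30 38 57 58 58 56]
hood lip [258.4 192.8] edge row 192.5 -24 slot x [ -0.2 -12.2] [31 32 90 87 76 52 50 39 29]
hood lip [271.9 192.8] edge row 188.5 30 slot x [-2.3 -4.9] [29 26 32 34 67 43 43 39 27]
hood lip [291.3 192.9] edge row 188.5 25 slot x [-2.3  4.8] [25 24 26 34 69 46 43 33 29]
hood lip [304.9 192.9] edge row 192.5 -20 slot x [-0.2 12.1] [29 21 73 71 67 45 48 38 29]
apron [225.8 211.2] edge row 220.5 -30 slot x [ 19.6 -32.2] [112 111 111 112 115 139 140 105  99]
apron [232.8 211.2] edge row 203.5 34 slot x [  9.4 -27.7] [ 50  51  61 116 108 115 137 107 100]
apron [330.3 211.3] edge row 204.5 31 slot x [ 9.9 27.6] [ 52  50  57 118 120 133 139 138 136]
apron [337.2 211.3] edge row 214.5 15 slot x [15.9 32. ] [112 108 110 113 115 132 139 137 135]
```

step_arm(plan=[{"x":0.0004,"y":-0.0002,"z":0,"rx":0,"ry":0,"rz":0,"gripper":-1},{"x":0.0008,"y":-0.0002,"z":0,"rx":0,"ry":0,"rz":0,"gripper":-1},{"x":0.0008,"y":-0.0002,"z":0,"rx":0,"ry":0,"rz":0,"gripper":-1},{"x":0.0008,"y":-0.0002,"z":0,"rx":0,"ry":0,"rz":0,"gripper":-1}])

```text
clock: 10.53
eef_pos: [625.6, -239.5, 84.9]
orientation: [-180.0, 30.1, 159.2]
ft_force: [3.1, -2.7, 1.6]
opening: 39.9
grasp_force: 30.0
```

```bash
python3 - <<'E'
from h import *
F=[]
for i in range(20): 
    ctrl.snapshot('wrist'); F.append(slotR(YAW).T@ctrl.get_state()['ft_force'])
print(np.mean(F,0),np.std(F,0)/20**.5); sgoal(39.5,0,22)
E
```

```text
[ 5.22076172 -1.49101792 -0.66416399] [0.11617011 0.11895567 0.14742092]
slot now [37.53 -0.26 22.02] ft slot [ 5.77 -1.97 -1.23] grip 39.1 30.0
pos [ 625.6 -239.5   84.8] rpy [-179.97   30.12  159.22] clk 11.53 op 39.1
shift [-0.002   0.0003  0.    ] rot [-0.0004  0.0021  0.0003]
```

```bash
python3 -c "
from workcell import ctrl
print(ctrl.job_done())"
```

```text
the job is handed in; nothing more can be done
None
```

The 40 mm plate is in the tester slot, label face up, and still gripped by its frosted end. It holds the carriage in by an estimated 11 mm (reads from 7, stops at 12) at about 5 N; the job is handed in, with no verdict returned.

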